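# Find and scrap the oil-softened rubber foot of the dive compressor

### The job

One of the three rubber feet on the compressor's foot rail has gone soft from oil. Find it with the hand durometer: press the gauge gently (about 10 N) and squarely on the centre of a foot until its presser lies flat on the rubber, hold it there for a second and read how far the pin has sunk; the foot you scrap must itself have been tested this way. Then put the soft foot in the steel scrap tray, with the durometer back upright in its bench rest, the two good feet left in the rail and the rest of the bench undisturbed.

Things in the scene. Friction and masses are not known exactly. Their poses are not given: they have to be found in the camera images.
- rail: the compressor's foot rail: a fixed grey steel channel, 300 mm long along its own y, 64 mm wide, its flat top 35 mm above the table. Origin: centre of its underside. Three bolt holes 13 mm wide in the top at y = -95, 0 and +95 mm, a rubber foot standing in each.
- buffer_a_mid (a point): one of the three rubber feet: a black cylinder 48 mm across, 34 to 40 mm high above the rail (each has settled differently under load; its lowest 3 mm is a steel plate), 0.17 kg, with a 10 mm steel stud 24 mm long below that hangs loose in a 13 mm hole of the rail. This point is on its axis, 20 mm above the rail's top; z points up
- buffer_b_mid (a point): another of the three rubber feet, same shape and same point as buffer_a_mid. Which hole each foot stands in changes, and good and soft rubber look alike. The middle 20 mm of the flat top is the test spot: it yields under the pin. Under the flat presser the whole rubber gives less than 0.1 mm for each newton
- buffer_c_mid (a point): the last of the three rubber feet, same shape and same point as buffer_a_mid
- buffer_a_core (a joint): how far the test spot of the foot buffer_a is pushed in below the flat top, m: 0 at the start for every foot. Good rubber springs back; soft rubber keeps a dent of 1.5 to 2 mm where the pin has sunk in
- buffer_b_core (a joint): the same for the foot buffer_b
- buffer_c_core (a joint): the same for the foot buffer_c
- presser: the durometer's presser: the flat steel disc at its lower end, 30 mm across, 8 mm high. Origin: centre of its flat underside; z points up along the gauge, x out of the dial. It lies flat once the pin stops moving in and the push rises faster, some newtons beyond the pin's own share (about 5 N on good rubber, 2.5 N on soft): about 10 N in all is right, over 18 N would harm the foot
- pin_tip (a point): the round end of the durometer's sprung pin, 4 mm thick, which stands out 5 mm below the middle of the presser when free. Pushing it in takes 0.6 N at first and then 1.5 N more for each mm, about 8 N when level with the presser
- durometer_grip (a point): the durometer's black grip block on top of the gauge, 24 mm (x) by 26 mm (y) by 38 mm high; this point is its centre, on the gauge's axis, 102 mm above the presser's underside. From 22 mm below this point comes the round dial housing, 56 mm across (along y) and 24 mm thick (along x), its white dial on the +x side. The whole gauge weighs about 0.3 kg
- pointer (a joint): the durometer's dial pointer, rad: 0 with the pin fully out (pointer at lower left), 4.71 with the pin fully in (three quarters of a turn clockwise as seen facing the dial); 0.94 rad for each mm that the pin is pushed into the gauge. With the presser flat the pin sinks into the rubber by what is left of its 5 mm: good rubber reads more than 2.6, soft rubber less than 1.6.
- rest_seat (a point): the durometer's bench rest: a fixed black block 70 by 70 mm, 26 mm high, with a round pocket 35 mm wide, with a 4 mm chamfer, and 14 mm deep, in which the presser stands. This point is the centre of the pocket's floor, 12 mm above the table (a small hole there takes the pin); the presser's underside rests on it.
- tray: the scrap tray: a fixed open steel tray 180 mm (its x) by 160 mm (its y), 45 mm high, walls and floor 4 mm. Origin: centre of its underside.
- spanner: a bystander: loose combination spanner, 190 mm, lying on the bench
- hexkey: a bystander: loose hexagon key, 90 mm, lying on the bench
- grease: a bystander: loose grey jar of grease with a white lid, 52 mm across, 50 mm high
- spray: a bystander: loose spray can, 52 mm across, 180 mm high
- cup: a bystander: loose white cup, 72 mm across, 85 mm high
- valve: a bystander: loose cylinder valve lying on its side, with a black handwheel, about 100 mm
- nut: a bystander: loose steel nut, 19 mm
Things that resemble listed ones, but are neither listed nor needed, are in the scene too. Leave any green or turquoise look-alike of the part that bears presser alone.

How it is judged:
By the outcome, as a careful person would: the job done as asked, in the order asked, and still so for the second after the job is handed in, with the robot touching nothing.
It also fails if it takes over 72 s, if anything falls off the work surface, if the arm or the gripper's body presses on something with over 40 N, if the wrist force passes 120 N, or if a joint passes its speed limit or range.

### The arm

A 6-joint arm with a two-finger parallel gripper is mounted at the origin on the work surface. World frame = base frame: x ahead of the robot, y to its left, z up, the work surface at z = 0. Lengths are in mm, angles in rad, forces in N, time in s.
With the tool pointing down it reaches from about 300 to 775 mm from the base axis. Payload 14.6 kg.
Tool frame: the origin (TCP) lies midway between the tips of the shut fingers; the grasp point (between the pads) lies 19 mm behind it; z points along the fingers, y is the line along which they close (so a half turn about z gives the same grasp; the last joint's range is limited). The gripper opens to 85 mm and grips with 20 to 120 N. Pads are 22 mm wide; open, the fingers measure 114 mm over their backs; the gripper's body (76 mm by 85 mm) begins 54 mm behind the grasp point. The pads swing forward as they close: fully open they stand 13 mm farther back than shut.
Start: joints at [-0.067, 0.3, 1.521, -0, 1.321, -0.067], TCP at [549.99, -0.002, 231.281] pointing down, gripper open.
Joint ranges: [-3.03, 3.03], [-0.79, 2.21], [0.23, 2.52], [-1.04, 4.18], [0, 3.07], [-2.55, 2.55]. Speed limits (rad/s): [2.22, 2.22, 2.57, 3.14, 3.14, 3.14].

### API

Orientations are given as a rotation vector (axis times angle).
In Python, from plant import r, camera, order gives the robot as it stands. The module is installed in compiled form; this text tells all that it offers.
- The arm moves only by the tool play_rows, never from a script. Its argument "plan" is text: rows parted by semicolons, each of 5 numbers parted by spaces: the closure in counts, from 0 (fully open) to 255 (shut), then the shift along the tool's x, y, z in m, then the turn about the tool's z in degrees. In form: grip tx ty tz roll; .... A call has 1 to 8 rows; each row is the pose to reach, as a shift and turn from the pose commanded when the call began, along the tool's axes at that moment; what a row does not reach only later rows make up. A row lasts 1/10 s, in which the tool goes at most 50 mm and 8.59 degrees, less where a joint would pass 70% of its speed; a pose out of reach is approached as far as the arm can. A call with a gripper value outside its range is refused whole. The fingers move at their own pace and stop on an object; "newtons" is the grip in N (left out, the last holds). Time passes only in rows, so rows that repeat a pose let the fingers close. It gives the time, the measured TCP pose, the force, the opening and the grip force at its end, in the units of the state.
- r.sense(): the state, without advancing time (a new reading comes with each control period).
- camera(name): name is "scene" or "side" or "wrist"; returns a dict with "frame" (384x512x3 uint8, red, green, blue), "fx", "fy", "cx", "cy" (pixels), "rvec" (rotation vector, rad) and "tvec" (3), from world to camera coordinates, as OpenCV has them; the wrist camera has in their place "tool_from_camera" (4x4, takes a point from camera to tool coordinates, whose origin is the TCP and whose axes are the flange's). Camera axes: x right, y down, z forward; pixel columns grow to the right and rows downward; lengths in mm; the calibration is good to about 2 mm. A picture is of the moment at which its call begins: read the wrist's pose just before it. There is no depth.
- order.job_done(): hands the job in; it is judged then, once.
The state is a dict: "t": time; "joints": joint angles; "qvel": joint speeds; "joint_torque": joint torques, N m; "ee_pos": TCP position; "tool_rot": TCP orientation; "force": force on the tool from outside, world axes, zero at the start; "moment": the same for the moment, N m; "grip_width": finger opening in mm; "finger_force": force on a finger pad.
Only numpy, scipy, OpenCV 4.12 (cv2) and the standard library are available. Lean on these libraries where they do the work, as an engineer would, in place of code of your own. Each camera call takes 0.05 s, during which the arm holds its last target. There are 200 camera calls.

## Working session

There is one attempt and no reset: what is moved stays moved. The work goes in short steps, Python scripts to look and compute and a tool call to move; the robot and the scene stay as the last step left them, time stands still between calls to the robot, and variables do not carry over. Pictures are saved under pics/ and viewed, at most 10 in all, crops included, and the job is handed in when it is done.

Besides the shell and the picture viewer there is one more tool, called after ">>>" as name(argument=value, ...) on one line, values as JSON. play_rows: Moves the arm, as the interface text tells. Its arguments: {"type":"object","properties":{"plan":{"type":"string"},"newtons":{"type":"number"}},"required":["plan"]}

```bash
mkdir -p pics; cat > h.py <<'E'
import numpy as np, cv2
from plant import r, camera, order
from scipy.spatial.transform import Rotation as R
def ray(c,u,v,st=None):
    d=np.array([(u-c['cx'])/c['fx'],(v-c['cy'])/c['fy'],1.])
    if 'tool_from_camera' in c:
        T=np.array(c['tool_from_camera']); Rt=R.from_rotvec(st['tool_rot']).as_matrix()
        return Rt@T[:3,3]+np.array(st['ee_pos']), Rt@T[:3,:3]@d
    M=R.from_rotvec(np.ravel(c['rvec'])).as_matrix()
    return -M.T@np.ravel(c['tvec']), M.T@d
def onz(c,u,v,z,st=None):
    o,d=ray(c,u,v,st); return o+d*(z-o[2])/d[2]
def proj(c,p,st=None):
    p=np.array(p,float)
    if 'tool_from_camera' in c:
        T=np.linalg.inv(np.array(c['tool_from_camera'])); Rt=R.from_rotvec(st['tool_rot']).as_matrix()
        q=T[:3,:3]@(Rt.T@(p-np.array(st['ee_pos'])))+T[:3,3]
    else: q=R.from_rotvec(np.ravel(c['rvec'])).as_matrix()@p+np.ravel(c['tvec'])
    return np.array([c['fx']*q[0]/q[2]+c['cx'],c['fy']*q[1]/q[2]+c['cy']])
def tri(c1,p1,c2,p2,s1=None,s2=None):
    o1,d1=ray(c1,*p1,s1);o2,d2=ray(c2,*p2,s2)
    s=np.linalg.lstsq(np.c_[d1,-d2],o2-o1,rcond=None)[0]
    a=o1+s[0]*d1;b=o2+s[1]*d2; return (a+b)/2,np.linalg.norm(a-b)
def snap(name,fn):
    import pickle
    s=r.sense(); c=camera(name); pickle.dump((s,c),open(f'pics/{fn}.pkl','wb'))
    cv2.imwrite(f'pics/{fn}.png',c['frame'][:,:,::-1]); return s,c
def load(fn):
    import pickle; return pickle.load(open(f'pics/{fn}.pkl','rb'))
E
python3 - <<'E'
from h import *
for n in ['scene','side','wrist']:
    s,c=snap(n,n+'0')
    if n!='wrist': print(n,ray(c,256,192))
    else: print(c['tool_from_camera'],c['fx'])
print(s)
a=[load(n+'0')[1]['frame'] for n in ['scene','side']]
cv2.imwrite('pics/both.png',np.hstack(a)[:,:,::-1][:, :])
E
```

```text
scene (array([1278.41363952, -388.974285  ,  791.46041794]), array([-0.6713809 ,  0.33933528, -0.65899327]))
side (array([  393.95381216, -1049.54910969,   974.04555787]), array([ 0.14631578,  0.73269554, -0.66484802]))
[[ 8.31532123e-04 -9.52109535e-01 -3.05756018e-01  7.90171231e+01]
 [ 9.99999654e-01  7.94016323e-04  2.47064063e-04  9.77437469e-01]
 [ 7.54321939e-06 -3.05756118e-01  9.52109866e-01 -1.42311010e+02]
 [ 0.00000000e+00  0.00000000e+00  0.00000000e+00  1.00000000e+00]] 333.150879479357
{'t': 0.1, 'joints': array([-6.66194440e-02,  3.00420369e-01,  1.52150964e+00,  1.99354557e-05,
        1.32071345e+00, -6.66119260e-02]), 'qvel': array([-1.60736788e-03,  6.29501645e-05, -2.33051549e-03, -5.36653310e-04,
        5.33598098e-04,  2.23511169e-04]), 'joint_torque': array([ 5.41233840e-04, -5.44380498e+01, -3.62372375e+01, -1.11349805e-04,
        3.02289474e-03, -1.80062301e-05]), 'ee_pos': array([5.49791468e+02, 5.02417175e-03, 2.30779369e+02]), 'tool_rot': array([-2.22088698e+00, -2.22085930e+00,  1.06376150e-03]), 'force': array([-0.29789451, -0.10057773, -0.06734974]), 'moment': array([ 0.0339101 , -0.0262899 ,  0.03057013]), 'finger_force': 0.0, 'grip_width': 85.36500944522399}
```

View pics/scene0.png

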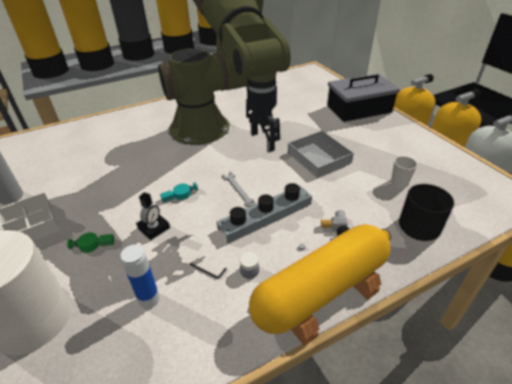

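View pics/side0.png

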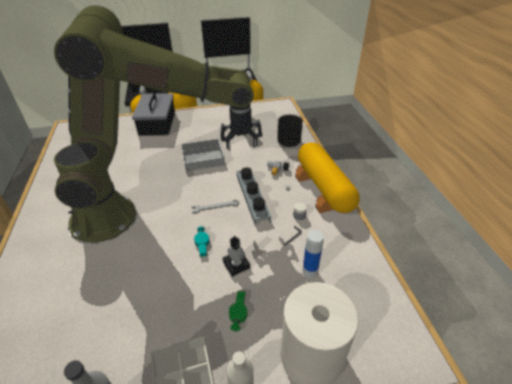

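Scene view: the durometer is upright in its rest at scene (150,215) / side (236,255). Look-alikes are the turquoise gauge lying at scene (180,190) and the green one at (90,241); neither is it. The feet are at scene (237,215), (265,202) and (292,190), and the tray is at (320,152).

```bash
python3 - <<'E'
from h import *
_,a=load('scene0');_,b=load('side0')
def dark(c,x0,y0,x1,y1,th=45):
    g=c['frame'].max(2)[y0:y1,x0:x1]; n,l,st,ce=cv2.connectedComponentsWithStats((g<th).astype(np.uint8))
    return [(np.round(ce[i]+[x0,y0],1),st[i,4],st[i,:4]+[x0,y0,0,0]) for i in range(1,n) if st[i,4]>25]
A=dark(a,220,175,310,230);B=dark(b,230,155,275,220)
print(A);print(B)
print('durA',dark(a,125,180,180,245));print('durB',dark(b,215,225,260,285))
for (p,q) in [((237,215),(259,205)),((265,202),(252,188)),((292,190),(246,174))]: print(tri(a,p,b,q), onz(a,*p,55),onz(b,*q,55))
print('grip',tri(a,(146,200),b,(235,243)),'rest',onz(a,153,226,26),onz(b,236,262,26))
print('tray',onz(a,320,150,45),onz(b,203,154,45))
big=np.vstack([cv2.resize(a['frame'][140:260,110:360],None,fx=2.6,fy=2.6,interpolation=2),cv2.resize(b['frame'][130:290,170:330][30:150],None,fx=2.3,fy=2.3,interpolation=2)[:, :].copy() if 0 else np.zeros((1,650,3),np.uint8)])
cv2.imwrite('pics/crop1.png',big[:,:,::-1])
E
```

```text
[(array([291.6, 192.2]), np.int32(179), array([285, 185,  14,  16])), (array([265.5, 203.8]), np.int32(191), array([259, 196,  14,  17])), (array([237.5, 216.4]), np.int32(205), array([231, 208,  14,  17]))]
[(array([246.1, 174.1]), np.int32(69), array([242, 170,   9,   9])), (array([252. , 188.4]), np.int32(82), array([248, 183,   9,  11])), (array([258.5, 204.6]), np.int32(91), array([254, 199,  10,  12]))]
durA [(array([145.5, 200. ]), np.int32(102), array([141, 194,  10,  14])), (array([153. , 227.9]), np.int32(302), array([138, 216,  31,  23]))]
durB [(array([234.4, 243. ]), np.int32(55), array([232, 238,   6,  11])), (array([236.7, 266.5]), np.int32(183), array([225, 258,  24,  17]))]
(array([ 591.91746922, -105.9830519 ,   54.1139246 ]), np.float64(6.146474114446704)) [ 589.80131105 -103.47566383   55.        ] [ 592.47701265 -110.94645388   55.        ]
(array([584.64790686, -10.32314621,  57.3597919 ]), np.float64(3.421503044128212)) [580.73187175  -7.38437124  55.        ] [585.49624363 -10.07230494  55.        ]
(array([577.46544679,  86.81617771,  55.49355603]), np.float64(7.125096576478312)) [573.44682266  91.02886727  55.        ] [578.17786112  82.06482059  55.        ]
grip (array([ 469.83479249, -322.195836  ,  112.7198474 ]), np.float64(1.9943791114448173)) rest [ 485.88732953 -324.32980563   26.        ] [ 468.41116517 -330.91087821   26.        ]
tray [428.25886008 299.15486822  45.        ] [416.07926784 276.87843546  45.        ]
```

View pics/crop1.png

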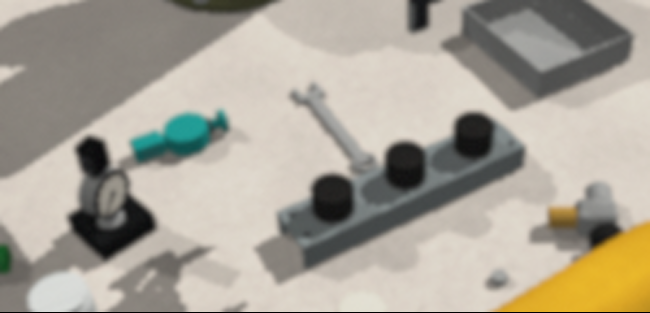

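The crop confirms it: the durometer stands upright in the black rest with its dial towards the scene camera. The turquoise look-alike lies beside it, at crop (170,135).

>>> play_rows(plan="0 -0.322 -0.075 0 60;0 -0.322 -0.075 0 60;0 -0.322 -0.075 0 60;0 -0.322 -0.075 0 60;0 -0.322 -0.075 0 60;0 -0.322 -0.075 0 60;0 -0.322 -0.075 0 60;0 -0.322 -0.075 0 60")

```text
t: 0.95
ee_pos: [473.6, -325.2, 230.6]
tool_rot: [-3.038, -0.799, 0.001]
force: [-0.4, 1.2, -0.2]
grip_width: 85.4
finger_force: 0.0
```

```bash
python3 - <<'E'
from h import *
s,c=snap('wrist','w1'); print(s['ee_pos'],s['tool_rot'],s['qvel'].round(3))
E
```

```text
[ 473.57139851 -325.2461919   230.63892136] [-3.03783376e+00 -7.99457509e-01  1.27887558e-03] [ 0.07  -0.025  0.035  0.012 -0.003 -0.098]
```

View pics/w1.png

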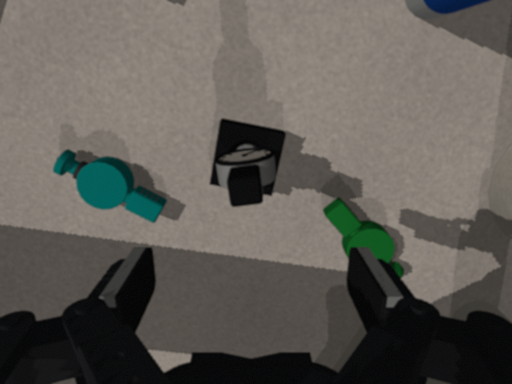

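Wrist view: the durometer's grip block is at about (245,185), with its dial facing image-up (tool +x). The rest corners are near (221,119), (285,131) and (211,184). The turquoise look-alike is at (105,185) and the green one at (365,240).

```bash
python3 - <<'E'
from h import *
s,c=load('w1'); f=c['frame']
T=R.from_rotvec(s['tool_rot']).as_matrix(); print('toolx yaw',np.degrees(np.arctan2(T[1,0],T[0,0])))
print('rest corners'); P=[onz(c,u,v,26,s)[:2] for u,v in [(221,119),(285,131),(211,184)]]; print(P)
d=P[1]-P[0];print('side',np.hypot(*d),np.hypot(*(P[2]-P[0])),'centre',(P[1]+P[2])/2, 'normal yaw',np.degrees(np.arctan2(d[1],d[0]))+90)
for g in (np.array([470,-322,133]),): print(proj(c,g,s))
big=cv2.resize(f[105:220,195:305],None,fx=5,fy=5,interpolation=cv2.INTER_CUBIC)
big=np.clip(big.astype(float)*2.2,0,255).astype(np.uint8)
cv2.imwrite('pics/crop2.png',big[:,:,::-1])
E
```

```text
toolx yaw 29.488108846524963
rest corners
[array([ 493.15716765, -278.95499689]), array([ 515.06684454, -342.58523737]), array([ 425.87044914, -302.33087727])]
side 67.29666740735298 71.23155390038569 centre [ 470.46864684 -322.45805732] normal yaw 19.000022577257084
[244.78839169 190.47120862]
```

View pics/crop2.png

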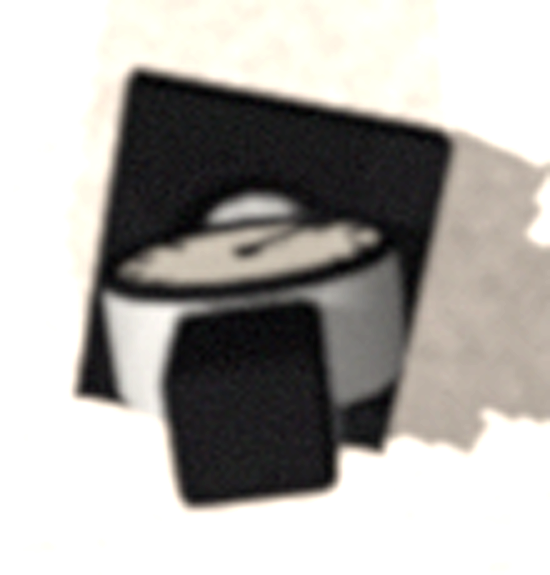

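```bash
python3 - <<'E'
from h import *
s,c=load('w1')
p=onz(c,233,205.6,133,s)[:2];q=onz(c,262,201.4,133,s)[:2];d=q-p;L=np.hypot(*d);n=np.array([-d[1],d[0]])/L
print(p,q,L,'yaw',np.degrees(np.arctan2(n[1],n[0])),'centre',(p+q)/2+12*n)
T=R.from_rotvec(s['tool_rot']).as_matrix()
for t in ((p+q)/2+12*n,[470,-322]):
  print('move tool',T.T@(np.array([*t,97])-s['ee_pos']))
E
```

```text
[ 454.76898213 -320.10266761] [ 468.78561074 -337.82857851] 22.59809272721332 yaw 38.33491540882444 centre [ 471.19007889 -321.52253725]
move tool [ -0.1456886   -4.34388754 133.64133719]
move tool [ -1.41662949  -4.51408375 133.64232174]
```

>>> play_rows(plan="0 -0.0035 -0.002 0.07 -8.5;0 -0.0035 -0.002 0.07 -8.5;0 -0.0035 -0.002 0.07 -8.5;0 -0.0035 -0.002 0.07 -8.5;0 -0.0035 -0.002 0.07 -8.5")

```text
t: 1.5
ee_pos: [471.8, -322.0, 163.1]
tool_rot: [2.963, 1.036, 0.002]
force: [0.3, 1.1, 1.0]
grip_width: 85.5
finger_force: 0.0
```

```bash
python3 - <<'E'
from h import *
s,c=snap('wrist','w2'); T=R.from_rotvec(s['tool_rot']).as_matrix()
print(s['ee_pos'],T.round(4),np.degrees(np.arctan2(T[1,0],T[0,0])))
f=c['frame']; cv2.imwrite('pics/crop3.png',np.clip(cv2.resize(f[60:310,120:390],None,fx=2.2,fy=2.2,interpolation=2)[:,:,::-1].astype(float)*1.8,0,255))
print(proj(c,[471,-322,133],s))
E
```

```text
[ 471.79999202 -322.03310507  163.09828562] [[ 7.821e-01  6.231e-01  2.100e-03]
 [ 6.231e-01 -7.821e-01 -1.600e-03]
 [ 6.000e-04  2.600e-03 -1.000e+00]] 38.54371995486672
[249.4287373  227.23539711][ WARN:0@0.873] global loadsave.cpp:1063 imwrite_ Unsupported depth image for selected encoder is fallbacked to CV_8U.
```

View pics/crop3.png

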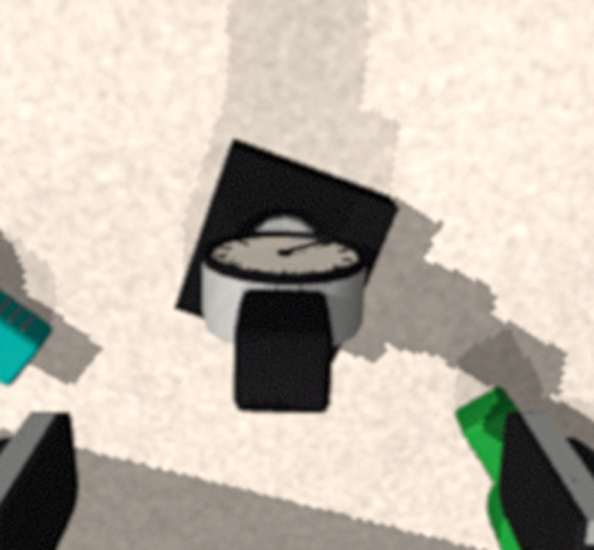

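Aligned: the grip block is centred between the fingers (crop 282) and square to them. Next: descend and grasp.

>>> play_rows(plan="0 -0.0005 -0.0005 0.035 0;0 -0.0005 -0.0005 0.065 0;0 -0.0005 -0.0005 0.065 0;255 -0.0005 -0.0005 0.065 0;255 -0.0005 -0.0005 0.065 0;255 -0.0005 -0.0005 0.065 0;255 -0.0005 -0.0005 0.065 0;255 -0.0005 -0.0005 0.065 0", newtons=40)

```text
t: 2.35
ee_pos: [470.5, -322.1, 97.4]
tool_rot: [2.965, 1.035, 0.001]
force: [-1.1, 1.4, 5.4]
grip_width: 25.9
finger_force: 39.0
```

>>> play_rows(plan="255 0 0 0 0;255 0 0 0 0;255 0 0 0 0")

```text
t: 2.65
ee_pos: [470.5, -322.2, 97.4]
tool_rot: [2.965, 1.035, 0.001]
force: [-1.2, 1.2, 6.7]
grip_width: 25.5
finger_force: 39.0
```

>>> play_rows(plan="255 0 0 -0.02 0;255 0 0 -0.06 0;255 0 0 -0.11 0;255 0.03 -0.023 -0.15 0;255 0.06 -0.047 -0.163 0;255 0.1 -0.078 -0.163 0;255 0.14 -0.11 -0.163 0;255 0.17 -0.133 -0.163 0")

```text
t: 3.45
ee_pos: [520.5, -109.5, 259.6]
tool_rot: [-2.966, -1.037, -0.001]
force: [0.8, -0.4, -2.7]
grip_width: 25.5
finger_force: 39.9
```

>>> play_rows(plan="255 0.03 -0.024 0 0;255 0.066 -0.052 0 0;255 0.066 -0.052 0 0;255 0.066 -0.052 0 0;255 0.066 -0.052 0 0")

```text
t: 3.95
ee_pos: [539.6, -30.9, 259.3]
tool_rot: [2.966, 1.035, -0.0]
force: [-0.5, -0.4, -3.0]
grip_width: 25.6
finger_force: 40.2
```

```bash
python3 - <<'E'
from h import *
s,c=snap('wrist','w3'); print(s['ee_pos'],s['tool_rot'],s['force'],s['qvel'].round(3))
_,a=load('scene0');_,b=load('side0')
for p in [(592,-106,55),(585,-10,55),(577.5,87,55)]: print(proj(c,p,s))
E
```

```text
[539.60207878 -30.9290399  259.27772184] [ 2.96616722e+00  1.03483720e+00 -4.25300496e-04] [-0.47032146 -0.36372633 -2.97311768] [-0.014 -0.001 -0.    -0.     0.     0.002]
[336.00683681 162.3517741 ]
[262.18424721 110.47810912]
[179.60810764  53.00121193]
```

View pics/w3.png

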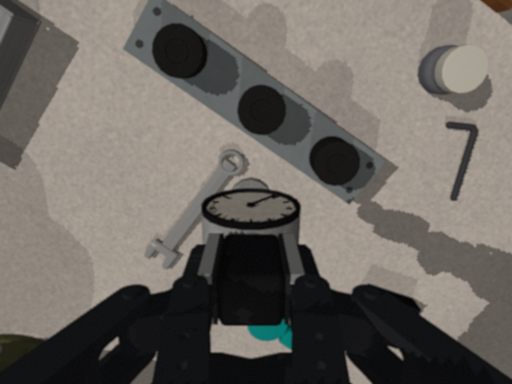

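Wrist view: the feet are at (335,161), (262,109) and (180,50), where predicted. The gauge is held upright, with its pointer at zero (lower left).

```bash
python3 - <<'E'
from h import *
s,c=load('w3'); g=c['frame'].max(2).astype(np.uint8); P=[]
for u,v in [(335,161),(262,109),(180,50)]:
    m=(g<48).astype(np.uint8); n,l,st,ce=cv2.connectedComponentsWithStats(m[v-32:v+32,u-32:u+32])
    k=l[32,32]; cc=ce[k]+[u-32,v-32]; p=onz(c,*cc,57,s); P.append(p[:2]); print(cc,st[k],p)
P=np.array(P); d=P[2]-P[0]; print(np.hypot(*(P[1]-P[0])),np.hypot(*(P[2]-P[1])),'rail x yaw',np.degrees(np.arctan2(d[1],d[0]))-90)
T=R.from_rotvec(s['tool_rot']).as_matrix()
for p in P: print('tool shift',T.T@(np.array([*p,259.3])-s['ee_pos']))
_,a=load('scene0');_,b=load('side0')
for cc,nm in((a,'scene'),(b,'side')):
  pass
E
```

```text
[334.48483236 160.44491751] [   7    8   50   48 1879] [ 592.57600809 -102.59650845   57.        ]
[261.59935205 109.50485961] [   8    8   48   50 1852] [585.47709626  -8.7632948   57.        ]
[179.69541206  51.05692438] [   5    6   55   55 2354] [579.12570943  87.53456655  57.        ]
94.10136307613348 96.50708894206169 rail x yaw 4.046490754682594
tool shift [-3.10297362e+00  8.90664629e+01 -2.17310099e-02]
tool shift [ 4.97073492e+01  1.11810591e+01 -3.65092065e-02]
tool shift [ 1.04636095e+02 -6.81691196e+01 -5.18865210e-02]
```

>>> play_rows(plan="255 -0.003 0.045 0 0;255 -0.003 0.089 0.03 0;255 -0.003 0.089 0.08 0;255 -0.003 0.089 0.09 0;255 -0.003 0.089 0.09 0;255 -0.003 0.089 0.09 0")

```text
t: 4.6
ee_pos: [593.4, -101.7, 171.7]
tool_rot: [2.965, 1.035, 0.004]
force: [0.5, -0.4, -2.0]
grip_width: 25.4
finger_force: 41.3
```

```bash
python3 - <<'E'
from h import *
s,c=snap('scene','s1'); print(s['ee_pos'],s['force'],s['tool_rot'])
f=c['frame']; _,b=snap('side','si1')
x=[cv2.resize(k,(400,400),interpolation=cv2.INTER_CUBIC) for k in (f[150:250,190:290],b['frame'][150:250,210:310])]
cv2.imwrite('pics/crop4.png',np.hstack(x)[:,:,::-1])
E
```

```text
[ 593.36535882 -101.72920844  171.72137559] [ 0.45975747 -0.38305018 -2.03505729] [2.96459454 1.03549403 0.00359179]
```

View pics/crop4.png

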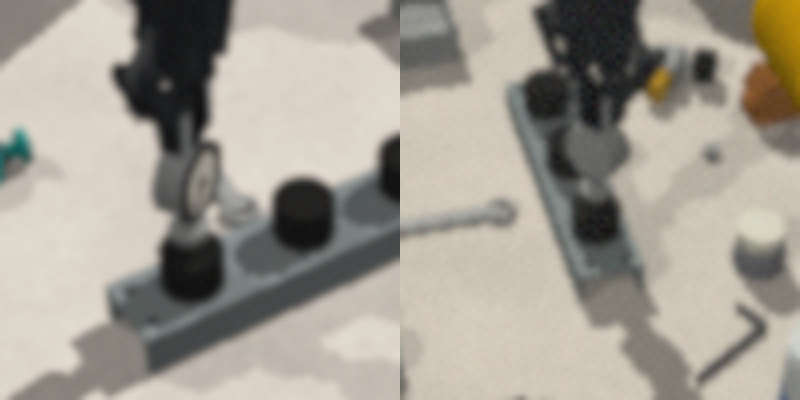

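The gauge stands over the centre of the front foot in both views (crop (190,235) and (597,190)). Next: press in small steps.

>>> play_rows(plan="255 -0.001 0.001 0.006 0;255 -0.001 0.001 0.006 0;255 -0.001 0.001 0.006 0")

```text
t: 5.0
ee_pos: [592.7, -103.1, 163.5]
tool_rot: [2.966, 1.036, 0.0]
force: [-0.3, -0.3, -2.9]
grip_width: 25.5
finger_force: 41.5
```

>>> play_rows(plan="255 0 0 0.001 0;255 0 0 0.002 0;255 0 0 0.002 0")

```text
t: 5.3
ee_pos: [592.6, -103.1, 161.1]
tool_rot: [-2.966, -1.036, 0.0]
force: [-0.2, -0.9, -2.8]
grip_width: 25.6
finger_force: 41.5
```

>>> play_rows(plan="255 0 0 0.001 0;255 0 0 0.002 0;255 0 0 0.002 0")

```text
t: 5.6
ee_pos: [592.7, -103.2, 159.2]
tool_rot: [-2.966, -1.036, -0.0]
force: [-0.3, -1.0, -1.9]
grip_width: 25.5
finger_force: 41.5
```

>>> play_rows(plan="255 0 0 0.001 0;255 0 0 0.002 0;255 0 0 0.002 0")

```text
t: 5.9
ee_pos: [592.7, -103.2, 157.2]
tool_rot: [2.966, 1.036, 0.0]
force: [0.2, 0.1, -0.9]
grip_width: 25.3
finger_force: 41.6
```

>>> play_rows(plan="255 0 0 0.001 0;255 0 0 0.0015 0;255 0 0 0.0015 0")

```text
t: 6.2
ee_pos: [592.7, -103.2, 155.8]
tool_rot: [2.966, 1.036, 0.0]
force: [-0.1, -0.1, -0.6]
grip_width: 25.5
finger_force: 41.7
```

>>> play_rows(plan="255 0 0 0.0005 0;255 0 0 0.0005 0;255 0 0 0.0005 0")

```text
t: 6.5
ee_pos: [592.7, -103.2, 155.3]
tool_rot: [2.966, 1.036, 0.0]
force: [0.2, 0.3, -0.6]
grip_width: 25.4
finger_force: 41.7
```

>>> play_rows(plan="255 0 0 0.0005 0;255 0 0 0.0005 0")

```text
t: 6.7
ee_pos: [592.8, -103.2, 155.0]
tool_rot: [2.966, 1.036, 0.0]
force: [0.0, 0.5, 2.1]
grip_width: 25.2
finger_force: 42.1
```

>>> play_rows(plan="255 0 0 0.0005 0;255 0 0 0.0005 0")

```text
t: 6.9
ee_pos: [592.8, -103.2, 154.8]
tool_rot: [2.966, 1.036, 0.001]
force: [-0.9, 0.7, 4.8]
grip_width: 25.5
finger_force: 42.5
```

>>> play_rows(plan="255 0 0 0.0004 0;255 0 0 0.0004 0;255 0 0 0.0004 0;255 0 0 0.0004 0;255 0 0 0.0004 0;255 0 0 0.0004 0;255 0 0 0.0004 0;255 0 0 0.0004 0")

```text
t: 7.7
ee_pos: [592.9, -103.2, 154.7]
tool_rot: [2.965, 1.036, 0.001]
force: [-1.8, 0.8, 7.3]
grip_width: 25.2
finger_force: 42.8
```

>>> play_rows(plan="255 0 0 0 0;255 0 0 0 0;255 0 0 0 0;255 0 0 0 0;255 0 0 0 0;255 0 0 0 0")

```text
t: 8.3
ee_pos: [592.9, -103.2, 154.7]
tool_rot: [2.965, 1.036, 0.001]
force: [-2.3, 0.1, 7.7]
grip_width: 25.6
finger_force: 42.8
```

```bash
python3 - <<'E'
from h import *
s,c=snap('wrist','p1'); print(s['ee_pos'],s['force'])
_,w=load('w3')
x=[cv2.resize(k[175:235,195:310],None,fx=6,fy=4.5,interpolation=cv2.INTER_CUBIC) for k in (w['frame'],c['frame'])]
cv2.imwrite('pics/crop5.png',np.clip(np.vstack(x).astype(float)*1.5,0,255).astype(np.uint8)[:,:,::-1])
E
```

```text
[ 592.88382418 -103.21539218  154.65344036] [-2.31543365  0.0746288   7.67723533]
```

View pics/crop5.png

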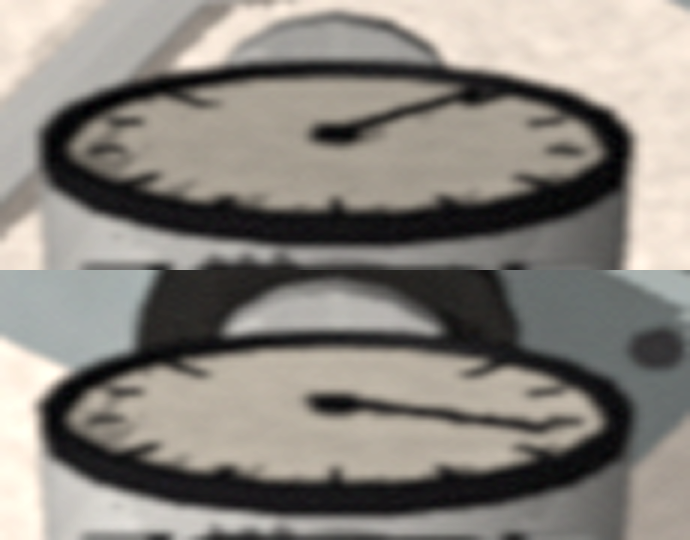

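The pointer turned from lower left to about 1.2 rad (just past left). With the ~2.4 N pin share before the knee, this foot (y≈-103) is the soft one. The presser was flat at about 10.5 N for over a second. Next: return the gauge.

>>> play_rows(plan="255 0 0 -0.01 0;255 0 0 -0.05 0;255 -0.04 0.016 -0.07 0;255 -0.085 0.035 -0.07 0;255 -0.13 0.053 -0.07 0;255 -0.175 0.072 -0.07 0;255 -0.22 0.09 -0.07 0;255 -0.232 0.095 -0.07 0")

```text
t: 9.15
ee_pos: [467.8, -325.2, 223.9]
tool_rot: [-2.968, -1.03, 0.001]
force: [-0.2, -0.6, -2.4]
grip_width: 25.3
finger_force: 41.5
```

>>> play_rows(plan="255 0 0 0.04 0;255 0 0 0.06 0;255 0 0 0.06 0;255 0 0 0.06 0")

```text
t: 9.55
ee_pos: [470.6, -321.8, 164.7]
tool_rot: [2.966, 1.036, 0.0]
force: [0.7, -0.4, -1.8]
grip_width: 25.2
finger_force: 41.3
```

>>> play_rows(plan="255 0 0 0.03 0;255 0 0 0.05 0;255 0 0 0.055 0;255 0 0 0.06 0;255 0 0 0.063 0;255 0 0 0.065 0;255 0 0 0.065 0")

```text
t: 10.25
ee_pos: [470.4, -322.1, 99.4]
tool_rot: [2.965, 1.036, 0.001]
force: [0.7, 0.5, -2.3]
grip_width: 25.3
finger_force: 41.3
```

>>> play_rows(plan="255 0 0 0.001 0;255 0 0 0.0015 0;255 0 0 0.0015 0")

```text
t: 10.55
ee_pos: [470.3, -322.0, 97.5]
tool_rot: [2.966, 1.036, 0.0]
force: [0.8, -0.3, -2.0]
grip_width: 25.2
finger_force: 41.6
```

>>> play_rows(plan="255 0 0 0.0005 0;255 0 0 0.0005 0;255 0 0 0.0005 0")

```text
t: 10.85
ee_pos: [470.4, -322.0, 97.5]
tool_rot: [2.965, 1.036, 0.001]
force: [-1.3, 1.9, 5.5]
grip_width: 25.6
finger_force: 42.4
```

>>> play_rows(plan="255 0 0 0.0005 0;255 0 0 0.0005 0;255 0 0 0.0005 0")

```text
t: 11.15
ee_pos: [470.5, -322.1, 97.4]
tool_rot: [2.965, 1.036, 0.001]
force: [-2.6, 2.7, 10.3]
grip_width: 25.4
finger_force: 43.2
```

Seated at the same height as before (97.4). Next: release.

>>> play_rows(plan="255 0 0 -0.0008 0;255 0 0 -0.0008 0;0 0 0 -0.0008 0;0 0 0 -0.0008 0;0 0 0 -0.0008 0;0 0 0 -0.0008 0;0 0 0 -0.0008 0;0 0 0 -0.0008 0")

```text
t: 11.95
ee_pos: [470.3, -321.9, 97.2]
tool_rot: [2.966, 1.036, 0.0]
force: [0.0, -0.4, 0.2]
grip_width: 85.4
finger_force: 0.0
```

>>> play_rows(plan="0 0 0 -0.02 0;0 0 0 -0.06 0;0 0 0 -0.1 0;0 0 0 -0.132 0;0 0 0 -0.132 0;0 0 0 -0.132 0")

```text
t: 12.55
ee_pos: [470.3, -321.9, 229.3]
tool_rot: [2.965, 1.035, 0.001]
force: [-0.7, 0.3, -0.4]
grip_width: 85.3
finger_force: 0.0
```

```bash
python3 - <<'E'
from h import *
s,c=snap('wrist','w4'); print(s['ee_pos'],s['tool_rot'],s['force'],s['grip_width'])
_,a=snap('scene','s2');_,b=snap('side','si2')
_,a0=load('scene0');_,b0=load('side0')
for n,x,y,(u,v) in (('scene',a0,a,(150,213)),('side',b0,b,(236,257))):
    d=cv2.absdiff(x['frame'],y['frame']).max(2)[v-28:v+28,u-22:u+22]; print(n,(d>40).sum(),np.percentile(d,[50,90,99]))
    g=y['frame'].max(2)[v-30:v+30,u-25:u+25]<45
    k,l,st,ce=cv2.connectedComponentsWithStats(g.astype(np.uint8)); print([(ce[i]+[u-25,v-30],st[i,4]) for i in range(1,k) if st[i,4]>25])
E
```

```text
[ 470.25541856 -321.93827872  229.29598256] [2.96535686e+00 1.03547972e+00 6.65825621e-04] [-0.65523508  0.33559899 -0.37509747] 85.30173612640259
scene 272 [ 2. 51. 83.]
[(array([145.28037383, 200.03738318]), np.int32(107)), (array([153.12624585, 227.91694352]), np.int32(301))]
side 100 [ 5. 11. 75.]
[(array([234.75, 243.75]), np.int32(48)), (array([236.70454545, 266.67045455]), np.int32(176))]
```

The durometer is back: its blobs match the start in both views (145,200 and 235,243), so it is upright. Next: go above the soft foot with the same wrist angle; the diagonal fingers clear the neighbouring foot.

>>> play_rows(plan="0 0.04 -0.016 0 0;0 0.085 -0.035 0 0;0 0.13 -0.053 0 0;0 0.175 -0.072 0 0;0 0.22 -0.09 0.02 0;0 0.232 -0.095 0.06 0;0 0.232 -0.095 0.08 0;0 0.232 -0.095 0.08 0")

```text
t: 13.5
ee_pos: [591.1, -102.2, 145.0]
tool_rot: [-2.962, -1.036, 0.01]
force: [-0.7, -0.6, 0.1]
grip_width: 85.5
finger_force: 0.0
```

```bash
python3 - <<'E'
from h import *
s,c=snap('wrist','w5'); print(s['ee_pos'],s['force'])
g=c['frame'].max(2); u,v=proj(c,[592.7,-103.3,52],s).astype(int); print(u,v)
h=50; m=(g<48).astype(np.uint8)[v-h:v+h,u-h:u+h]; k,l,st,ce=cv2.connectedComponentsWithStats(m); i=l[h,h]
cc=ce[i]+[u-h,v-h]; print(cc,st[i],onz(c,*cc,54,s))
E
```

```text
[ 591.14520189 -102.21529715  144.99459954] [-0.72247492 -0.55677368  0.05207937]
253 189
[253.23425499 191.42985151] [  17   16   67   73 3906] [ 591.81351367 -103.61058938   54.        ]
```

>>> play_rows(plan="0 0 0 0.04 0;0 0 0 0.08 0;0 0 0 0.1 0;0 0 0 0.107 0;0 0 0 0.107 0;0 0 0 0.107 0")

```text
t: 14.15
ee_pos: [593.7, -103.7, 44.2]
tool_rot: [2.965, 1.035, 0.004]
force: [0.6, -0.4, 0.6]
grip_width: 85.3
finger_force: 0.0
```

Close at TCP height of about 39 mm.

>>> play_rows(plan="0 0 0 0.004 0;0 0 0 0.004 0;255 0 0 0.004 0;255 0 0 0.004 0;255 0 0 0.004 0;255 0 0 0.004 0;255 0 0 0.004 0;255 0 0 0.004 0", newtons=40)

```text
t: 14.95
ee_pos: [592.8, -103.2, 38.5]
tool_rot: [2.966, 1.036, 0.001]
force: [-1.5, 0.3, 5.0]
grip_width: 47.2
finger_force: 41.0
```

>>> play_rows(plan="255 0 0 -0.01 0;255 0 0 -0.02 0;255 0 0 -0.04 0;255 0 0 -0.06 0;255 0 0 -0.06 0")

```text
t: 15.45
ee_pos: [594.0, -103.5, 101.4]
tool_rot: [2.963, 1.035, 0.007]
force: [-0.7, 0.5, -2.1]
grip_width: 47.5
finger_force: 41.6
```

>>> play_rows(plan="255 0 0 -0.05 0;255 0 0 -0.1 0;255 0.012 -0.045 -0.13 0;255 0.024 -0.09 -0.13 0;255 0.036 -0.135 -0.13 0;255 0.048 -0.18 -0.13 0;255 0.06 -0.225 -0.13 0;255 0.072 -0.27 -0.13 0")

```text
t: 16.25
ee_pos: [479.7, 154.4, 227.6]
tool_rot: [-2.966, -1.035, 0.001]
force: [1.9, 0.5, -1.7]
grip_width: 47.2
finger_force: 42.6
```

>>> play_rows(plan="255 0.012 -0.045 0 0;255 0.024 -0.09 0 0;255 0.036 -0.135 0 0;255 0.037 -0.142 0 0;255 0.037 -0.142 0 0;255 0.037 -0.142 0 0")

```text
t: 16.85
ee_pos: [421.8, 286.4, 227.8]
tool_rot: [2.966, 1.035, -0.001]
force: [-0.3, 0.2, -1.9]
grip_width: 47.1
finger_force: 42.6
```

```bash
python3 - <<'E'
from h import *
s,c=snap('wrist','w6'); print(s['ee_pos'],s['force'],s['grip_width'])
f=c['frame'].copy()
for p in ((428,299,45),(416,277,45)):
    u,v=proj(c,p,s); cv2.circle(f,(int(u),int(v)),3,(255,0,0),-1); print(u,v)
cv2.imwrite('pics/w6.png',f[:,:,::-1])
E
```

```text
[421.79052066 286.38827486 227.77020445] [-0.26034271  0.17720578 -1.88402535] 47.11519240208275
244.4288560215002 149.3528505100901
254.18484515983775 171.84630080815873
```

View pics/w6.png

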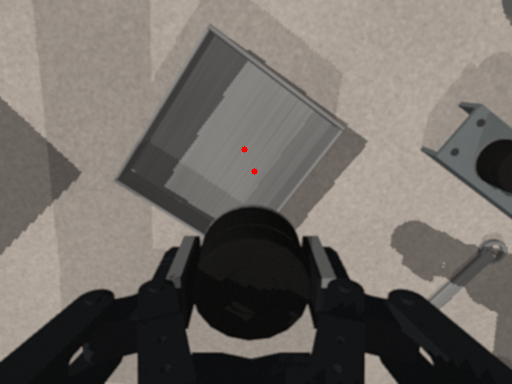

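The wrist view shows the foot held. The tray rim corners are at (212,27), (346,127) and (117,180).

```bash
python3 - <<'E'
from h import *
s,c=load('w6')
P=[onz(c,u,v,45,s)[:2] for u,v in [(346,127),(117,180),(212,27)]]
ctr=(P[0]+P[1])/2; print(P,ctr,np.linalg.norm(P[0]-P[2]),np.linalg.norm(P[1]-P[2]))
T=R.from_rotvec(s['tool_rot']).as_matrix(); print(T.T@(np.array([*ctr,45])-s['ee_pos']))
for p in P: print((T.T@(np.array([*p,45])-np.array([*ctr,45])))[:2])
E
```

```text
[array([506.66799216, 235.52259669]), array([322.20148393, 380.99565674]), array([496.77860558, 389.80004928])] [414.43473805 308.25912672] 154.59408896932248 174.79899521835944
[  7.96636889 -21.72469239 182.76204212]
[ 26.93827089 114.33243427]
[ -26.93827089 -114.33243427]
[115.19949223 -12.5899186 ]
```

>>> play_rows(plan="255 0.008 -0.022 0 0;255 0.008 -0.022 0.04 0;255 0.008 -0.022 0.08 0;255 0.008 -0.022 0.12 0;255 0.008 -0.022 0.16 0;255 0.008 -0.022 0.18 0;255 0.008 -0.022 0.189 0;255 0.008 -0.022 0.189 0")

```text
t: 17.7
ee_pos: [414.3, 308.4, 38.6]
tool_rot: [2.966, 1.034, -0.002]
force: [0.4, 0.3, -0.4]
grip_width: 47.0
finger_force: 42.5
```

>>> play_rows(plan="255 0 0 0 0;0 0 0 0 0;0 0 0 0 0;0 0 0 0 0;0 0 0 0 0;0 0 0 0 0;0 0 0 0 0;0 0 0 0 0")

```text
t: 18.5
ee_pos: [414.1, 309.4, 39.2]
tool_rot: [-2.966, -1.036, -0.0]
force: [0.5, -0.5, 0.0]
grip_width: 85.4
finger_force: 0.0
```

>>> play_rows(plan="0 0 0 -0.01 0;0 0 0 -0.03 0;0 0 0 -0.07 0;0 0 0 -0.11 0;0 0 0 -0.15 0;0 0 0 -0.19 0;0 0 0 -0.19 0;0 0 0 -0.19 0")

```text
t: 19.3
ee_pos: [414.1, 309.3, 230.1]
tool_rot: [-2.966, -1.036, -0.003]
force: [-1.4, 0.2, -0.7]
grip_width: 85.2
finger_force: 0.0
```

```bash
python3 - <<'E'
from h import *
s,c=snap('wrist','w7'); print(s['t'],s['ee_pos'],s['force'],s['grip_width'])
_,a=snap('scene','s3');_,b=snap('side','si3')
def blobs(f,x0,y0,x1,y1,th,mn):
    k,l,st,ce=cv2.connectedComponentsWithStats((f.max(2)[y0:y1,x0:x1]<th).astype(np.uint8))
    return [(np.round(ce[i]+[x0,y0],1).tolist(),int(st[i,4])) for i in range(1,k) if st[i,4]>mn]
bl=blobs(c['frame'],100,20,400,250,40,300); print('wrist tray',bl)
for p,_ in bl: print(onz(c,*p,25,s))
print('rail',blobs(a['frame'],215,175,310,235,45,60)); print('gauge',blobs(a['frame'],125,180,180,245,45,30))
_,a0=load('scene0');_,b0=load('side0')
for n,x,y in(('scene',a0,a),('side',b0,b)):
    m=(cv2.absdiff(x['frame'],y['frame']).max(2)>60).astype(np.uint8)
    k,l,st,ce=cv2.connectedComponentsWithStats(m); print(n,[(ce[i].round().astype(int).tolist(),int(st[i,4])) for i in range(1,k) if st[i,4]>20])
E
```

```text
19.3 [414.08986029 309.34254881 230.12147647] [-1.39414458  0.24504769 -0.74135277] 85.20123137233156
wrist tray [([220.4, 112.4], 1570)]
[431.64275546 362.68271052  25.        ]
rail [([291.7, 192.3], 183), ([265.4, 203.8], 196)]
gauge [([145.3, 200.0], 116), ([153.4, 227.7], 314)]
scene [([312, 20], 1737), ([327, 2], 111), ([256, 11], 73), ([203, 22], 49), ([328, 71], 830), ([258, 101], 2401), ([174, 101], 34), ([150, 132], 324), ([158, 166], 1181), ([82, 177], 1112), ([325, 159], 33), ([255, 189], 321), ([181, 188], 81), ([132, 206], 883), ([199, 212], 2041), ([88, 264], 4611), ([237, 217], 256), ([168, 261], 1004), ([197, 261], 24)]
side [([45, 78], 5729), ([102, 18], 502), ([189, 53], 379), ([103, 106], 2938), ([217, 69], 63), ([146, 74], 232), ([214, 91], 309), ([179, 73], 32), ([236, 77], 93), ([178, 82], 21), ([240, 114], 1323), ([176, 91], 53), ([188, 101], 67), ([204, 106], 122), ([113, 178], 129), ([63, 193], 298), ([220, 197], 197), ([259, 205], 123), ([214, 255], 3011), ([148, 258], 1336), ([74, 257], 816), ([258, 252], 47), ([270, 295], 1906), ([121, 332], 2687), ([214, 330], 1108)]
```

Next: numeric check that the foot lies inside the tray and is at rest.

>>> play_rows(plan="0 -0.03 0 -0.02 0;0 -0.05 0 -0.02 0;0 -0.05 0 -0.02 0;0 -0.05 0 -0.02 0;0 -0.05 0 -0.02 0;0 -0.05 0 -0.02 0;0 -0.05 0 -0.02 0;0 -0.05 0 -0.02 0")

```text
t: 20.25
ee_pos: [375.1, 278.3, 248.9]
tool_rot: [2.966, 1.036, -0.001]
force: [0.0, -0.2, 0.5]
grip_width: 85.3
finger_force: 0.0
```

```bash
python3 - <<'E'
from h import *
s,c=snap('wrist','w8'); _,a=snap('scene','s4'); _,b=snap('side','si4'); print(s['ee_pos'])
P=np.array([[506.7,235.5],[322.2,381.0],[496.8,389.8]]); ctr=(P[0]+P[1])/2
ex=(P[2]-P[1])/np.linalg.norm(P[2]-P[1]); ey=np.array([-ex[1],ex[0]])
def big(f,x0,y0,x1,y1,th):
    k,l,st,ce=cv2.connectedComponentsWithStats((f.max(2)[y0:y1,x0:x1]<th).astype(np.uint8)); 
    if k<2: return None
    i=1+st[1:,4].argmax(); cn=cv2.findContours((l==i).astype(np.uint8),0,1)[0][0][:,0]+[x0,y0]
    return ce[i]+[x0,y0],st[i],cn
W=big(c['frame'],80,10,420,230,42); A=big(a['frame'],285,130,355,177,42)
B=big(b['frame'],180,135,227,178,42)
for n,x in (('w',W),('a',A),('b',B)): print(n,None if x is None else (x[0].round(1),x[1]))
for z in (15,25,45):
    q=np.array([onz(c,*p,z,s)[:2]-ctr for p in W[2]]); print(z,'x',(q@ex).min().round(),(q@ex).max().round(),'y',(q@ey).min().round(),(q@ey).max().round())
if A is not None: print(tri(c,W[0],a,A[0],s))
if B is not None: print(tri(c,W[0],b,B[0],s))
E
```

```text
[375.06751228 278.26356302 248.93884354]
w (array([218.3,  55.5]), array([ 112,    0,   57,   76, 1839], dtype=int32))
a (array([336.5, 149.8]), array([48, 14,  8, 12, 75], dtype=int32))
b (array([208.6, 143.8]), array([27,  8,  4,  3,  5], dtype=int32))
15 x -8.0 62.0 y 30.0 81.0
25 x -7.0 61.0 y 30.0 80.0
45 x -5.0 59.0 y 29.0 76.0
(array([434.86247536, 368.22973053,  26.5540977 ]), np.float64(1.9494695014240147))
(array([442.00529157, 365.92170512,  37.22961032]), np.float64(15.343517863911748))
```

```bash
python3 -c "
from h import *
print(order.job_done())"
```

```text
the job is handed in; nothing more can be done
None
```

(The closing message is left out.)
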